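Free the dust guard's lid and hold it open

ROBOT

A 6-joint arm with a two-finger parallel gripper is mounted at the origin on the work surface. World frame = base frame: x ahead of the robot, y to its left, z up, the work surface at z = 0. Lengths are in m, angles in rad, forces in N, time in s.
With the tool pointing down it reaches from about 0.4 to 0.825 m from the base axis. Payload 7 kg.
Tool frame: the origin (TCP) lies midway between the tips of the shut fingers; the grasp point (between the pads) lies 19 mm behind it; x points along the fingers, z is the direction in which the jaws open and shut, and the axes are right-handed (so a half turn about x gives the same grasp; the last joint's range is limited). The gripper opens to 85 mm and grips with 20 to 120 N. Pads are 22 mm wide; open, the fingers measure 114 mm over their backs; the gripper's body (76 mm by 85 mm) begins 54 mm behind the grasp point. The pads swing forward as they close: fully open they stand 13 mm farther back than shut.
Start: joints at [1.426, 0.359, 0.012, 0, -1.224, -0.288], TCP at [0.283, 0.613, 0.231] pointing down, gripper open.
Joint ranges: [-3.07, 3.07], [-1.43, 2.12], [-1.02, 1.25], [-3.03, 1.67], [-3.05, -0], [-3.03, 3.03]. Speed limits (rad/s): [2.39, 2.39, 3.01, 3.14, 3.14, 3.14].

INTERFACE

Orientations are given as a unit quaternion [x, y, z, w].
In Python, from cell import ctrl gives the robot as it stands. The module is installed in compiled form; this text tells all that it offers.
- The arm moves only by the tool drive_tool, never from a script. Its argument "commands" is a list that holds one entry, the list of rows, each a list of 5 numbers: the closure, from 0 (fully open) to 1 (shut), then the shift along the world's x, y, z in cm, then the turn about the world's z in rad. A call has 1 to 12 rows; each row is the pose to reach, as a shift and turn from the pose commanded when the call began; what a row does not reach only later rows make up. A row lasts 1/8 s, in which the tool goes at most 62.5 mm and 10.7 degrees, less where a joint would pass 70% of its speed; a pose out of reach is approached as far as the arm can. A call with a gripper value outside its range is refused whole. The fingers move at their own pace and stop on an object; "newtons" is the grip in N (left out, the last holds). Time passes only in rows, so rows that repeat a pose let the fingers close. It gives the time, the measured TCP pose, the force and the opening at its end, in the units of the state.
- ctrl.observe(): the state, without advancing time (a new reading comes with each control period).
- ctrl.camera(name): name is "side" or "top"; returns a dict with "color" (480x640x3 uint8, red, green, blue), "camera_matrix" (3x3 intrinsics, pixels), "D" ([k1, k2, p1, p2, k3] as OpenCV has them; the pictures are not rectified), "extrinsics" (4x4, takes a point from camera to world coordinates). Camera axes: x right, y down, z forward; pixel columns grow to the right and rows downward; lengths in m; the calibration is good to about 2 mm. A picture is of the moment at which its call begins. There is no depth.
- ctrl.hand_in(): hands the job in, once; it reports no verdict.
The state is a dict: "clock": time; "joint_pos": joint angles; "qvel": joint speeds; "effort": joint torques, N m; "tcp_pos": TCP position; "eef_rot": TCP orientation; "ft_force": force on the tool from outside, world axes, zero at the start; "torque": the same for the moment, N m; "finger_gap": finger opening in m.
Only numpy, scipy, OpenCV 4.12 (cv2) and the standard library are available. Lean on these libraries where they do the work, as an engineer would, in place of code of your own. Each camera call takes 0.05 s, during which the arm holds its last target.

TASK

Someone has parked a tape roll over the knob of the clear dust guard's lid: draw the roll up off the knob while the lid stays shut, and set it down flat (do not drop it) in the shallow steel tray, then let go of it. Then take the lid by its knob, raise it to 50 degrees from closed and keep holding it there with the gripper: the lid falls shut by itself, so the program finishes while still holding. Leave the tumbler, the bur tin and the hand tool alone.

Things in the scene. Friction and masses are not known exactly. Their poses are not given: they have to be found in the camera images.
- guard: Clear-walled dust guard box on a green base, fixed to the bench: 220 mm deep (its x), 240 mm wide (its y), walls 120 mm high. Origin: centre of its underside, on the bench; x points from its front wall (two hand holes, knob side) to its hinge side, z up. Its yaw varies, and so does which side of the bench it stands on. On top lies the lid.
- lid (a joint): Hinge angle of the guard's lid in rad: 0 = shut (level), grows as its front edge rises, stop at 1.3; 50 degrees = 0.873. The lid is a 220 x 240 mm clear panel in an 8 mm thick aluminium frame, weight with knob about 0.45 kg (varies by a quarter). It hinges freely along the whole rear top edge of the guard and falls shut from any angle.
- lid_hinge (a point): Middle of the lid's hinge line, at the rear top edge of the guard: 110 mm along the guard's x from the guard's centre and 120 mm above the bench, at the lid's underside. The hinge line runs along the guard's y.
- knob_foot (a point): Foot of the lid's upright knob, which is fixed on the lid midway across its width, 45 mm behind its front edge. The point lies on the lid's top face under the knob's middle, 175 mm in front of the hinge line and 8 mm above it (lid shut); z is the knob's axis, square to the lid. From the lid up: black flange 50 mm in diameter and 10 mm high, steel stem 20 mm in diameter, black cylindrical head 26 mm in diameter from 43 to 63 mm. It moves with the lid.
- knob_head (a point): Middle of the knob's head (26 mm in diameter, 20 mm tall), on the knob's axis 53 mm above the lid's top face, so 181 mm above the bench while the lid is shut. In the lid's plane it lies 175 mm in front of the hinge line, and 61 mm square above the plane of the lid's underside. Pinched across the guard's y (along the hinge line), the head can pivot between the fingers as the lid swings.
- roll: Small beige tape roll, stiff, 64 mm outside diameter, 30 mm tall, bore 34 mm in diameter, about 90 g. Origin: centre of its underside; z along its bore. It starts lying loosely on the knob's flange, with the knob sticking up through it: underside 138 mm above the bench, 10 mm above the lid.
- tray: Shallow open square steel tray, fixed to the bench: 160 x 160 mm outside, 22 mm high, walls and floor 3 mm thick. Origin: centre of its underside; z up.
- tumbler: Bystander: glass tumbler, 68 mm across, 85 mm tall, origin at the centre of its underside.
- bur_tin: Bystander: open steel tin, 70 x 90 x 35 mm, origin at the centre of its underside.
- handpiece: Bystander: black rotary hand tool lying on the bench beyond the guard and the tray, about 170 mm long, 25 mm thick, along its own x; origin under its middle.
Not all that is in view belongs to the job. There is more than one size of the tray; the one meant has the size given above. Leave any green or pink look-alike of the roll alone.

How it is judged:
On the way, in this order (a step that is already met when the one before it is completed fails the run):
1. the roll has been drawn clear above the knob, over it, with the lid still shut (z of roll in the frame of knob_foot above 0.06 m and horizontal distance between roll and knob_foot below 0.15 m and value of joint lid below 0.08 rad), for 0.02 s.
2. the roll lies flat in the tray, let go, with the lid still shut (z of roll in the frame of tray below 0.008 m and x of roll in the frame of tray between -0.05 and 0.05 m and y of roll in the frame of tray between -0.05 and 0.05 m and angle between roll's own z axis and vertical below 0.12 rad and contact force between the fingers and roll below 0.05 N and value of joint lid below 0.08 rad), for 0.1 s.
At the end, for the whole second after the job is handed in: The lid stands still at 50 degrees, within 6 degrees, held by the gripper's fingers (more than 0.5 N) at its knob (grasp point within 50 mm of the knob's head), while the roll lies flat and untouched on the tray's floor. All this holds through the second after the program ends (value of joint lid between 0.768 and 0.978 rad and velocity of joint lid between -0.05 and 0.05 rad/s and contact force between the fingers and lid above 0.5 N and distance between the grasp point and knob_head below 0.05 m and angle between roll's own z axis and vertical below 0.12 rad and z of roll in the frame of tray below 0.008 m and x of roll in the frame of tray between -0.05 and 0.05 m and y of roll in the frame of tray between -0.05 and 0.05 m and contact force between each of the arm, the fingers and roll below 0.05 N and linear speed of roll below 0.02 m/s); the arm keeps its last pose, push and grip.
It fails at once if the lid is lifted while the roll is still on its knob (value of joint lid above 0.12 rad and distance between roll and knob_foot below 0.05 m).
It fails at once if the roll is dropped or thrown (it moves faster than 0.9 m/s with no finger on it) (contact force between the fingers and roll below 0.02 N and linear speed of roll above 0.9 m/s).
It fails at once if the tumbler, the bur tin or the hand tool is moved by more than 30 mm (distance of any of tumbler, bur_tin, handpiece from where it was at the start of the episode above 0.03 m).
It also fails if it takes over 64 s, if anything falls off the work surface, if the arm or the gripper's body presses on something with over 40 N, if the wrist force passes 120 N, or if a joint passes its speed limit or range.

## Working session

There is one attempt and no reset: what is moved stays moved. The work goes in short steps, Python scripts to look and compute and a tool call to move; the robot and the scene stay as the last step left them, time stands still between calls to the robot, and variables do not carry over. Pictures are saved under pics/ and viewed, and the job is handed in when it is done.

Besides the shell and the picture viewer there is one more tool, called after ">>>" by a JSON object that holds its "name" and its "arguments". drive_tool: Moves the arm, as the interface text tells. Its arguments: {"type":"object","properties":{"commands":{"type":"array"},"newtons":{"type":"number"}},"required":["commands"]}

```bash
mkdir -p pics
cat > h.py <<'E'
import numpy as np, cv2
from cell import ctrl
def grab(n,f):
    c=ctrl.camera(n); cv2.imwrite('pics/'+f,cv2.cvtColor(c['color'],cv2.COLOR_RGB2BGR))
    np.savez('pics/'+f[:-4]+'.npz',K=c['camera_matrix'],D=c['D'],E=c['extrinsics'],im=c['color']); return c
def ray(c,uv):
    p=cv2.undistortPoints(np.array(uv,float).reshape(-1,1,2),np.array(c['K']),np.array(c['D'])).reshape(-1,2)
    E=np.array(c['E']); d=np.c_[p,np.ones(len(p))]@E[:3,:3].T
    return E[:3,3],d
def plane(c,uv,z):
    o,d=ray(c,uv); return o+d*((z-o[2])/d[:,2])[:,None]
def proj(c,P):
    E=np.linalg.inv(np.array(c['E'])); 
    return cv2.projectPoints(np.array(P,float).reshape(-1,1,3),cv2.Rodrigues(E[:3,:3])[0],E[:3,3],np.array(c['K']),np.array(c['D']))[0].reshape(-1,2)
E
python3 - <<'E'
from h import *
for n in('top','side'):
    c=grab(n,n+'0.png'); print(n,np.round(c['extrinsics'],3).tolist(),np.round(c['camera_matrix'],1).tolist())
s=ctrl.observe(); print(s)
E
```

```text
top [[0.011, -0.993, 0.113, 0.434], [-1.0, -0.009, 0.019, -0.017], [-0.017, -0.114, -0.993, 1.299], [0.0, 0.0, 0.0, 1.0]] [[526.2, 0.0, 314.6], [0.0, 526.2, 244.6], [0.0, 0.0, 1.0]]
side [[0.875, -0.374, 0.309, 0.151], [-0.485, -0.694, 0.533, -0.685], [0.015, -0.616, -0.788, 1.111], [0.0, 0.0, 0.0, 1.0]] [[502.5, 0.0, 320.7], [0.0, 502.5, 239.7], [0.0, 0.0, 1.0]]
{'clock': 0.1, 'joint_pos': array([ 1.42608876e+00,  3.59277793e-01,  1.11710747e-02, -3.01325952e-04,
       -1.22410324e+00, -2.88076918e-01]), 'qvel': array([-2.03284832e-03, -1.37427879e-03,  5.86976656e-04, -7.82949458e-04,
        8.05395247e-05, -1.16749914e-04]), 'effort': array([-2.89921627e-03, -5.84762335e+01,  2.94109243e+01,  6.95434928e+00,
       -3.11610325e-03,  2.12805730e-06]), 'tcp_pos': array([0.28295648, 0.61236463, 0.23049187]), 'eef_rot': array([-0.59530939, -0.38064261,  0.59611521, -0.38126708]), 'ft_force': array([-0.3067336 , -0.34509   , -1.07794204]), 'torque': array([-0.02606683,  0.00764338,  0.02911993]), 'finger_gap': 0.08496584474591247}
```

View pics/top0.png

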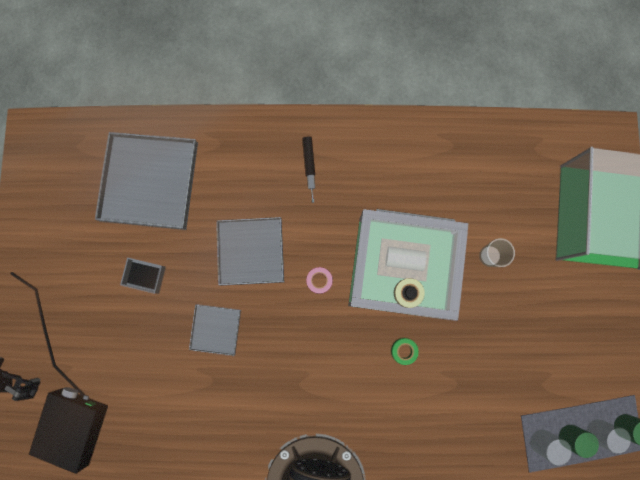

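View pics/side0.png

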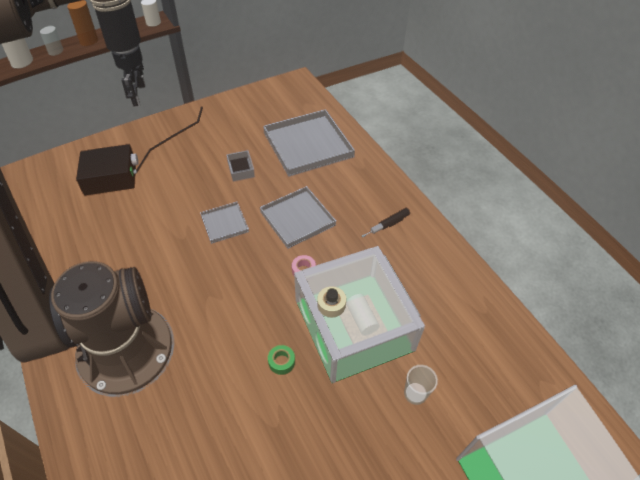

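The top view shows the lid frame (corners about 362,211 / 467,223 / 458,319 / 351,306), the roll over the knob at (409,292), and three trays. The middle one at (250,251), about 66 px wide, fits 160 mm. The side view agrees, with the knob head at (332,296) and the tray at (298,216). Next I'll measure these.

Run:
```python
from h import *
T=np.load('pics/top0.npz'); S=np.load('pics/side0.npz')
im=T['im']; hsv=cv2.cvtColor(im,cv2.COLOR_RGB2HSV); 
# gray/steel: low saturation inside desk
m=((hsv[...,1]<60)&(hsv[...,2]>60)).astype(np.uint8); m[:112]=0
n,l,st,ce=cv2.connectedComponentsWithStats(m)
for i in range(1,n):
    if st[i,4]>800:
        cs,_=cv2.findContours((l==i).astype(np.uint8),cv2.RETR_EXTERNAL,cv2.CHAIN_APPROX_NONE)
        r=cv2.minAreaRect(cs[0]); b=cv2.boxPoints(r)
        z=0.128 if b[:,0].mean()>330 else .022
        P=plane(T,b,z)
        print(st[i],np.round(b,1).tolist(),np.round(P[:,:2],4).tolist(),'c',np.round(P.mean(0),4),'sides',np.linalg.norm(P[0]-P[1]),np.linalg.norm(P[1]-P[2]))
def mid(c,m,box):
    x0,y0,x1,y1=box; mm=np.zeros_like(m);mm[y0:y1,x0:x1]=m[y0:y1,x0:x1]
    n,l,st,ce=cv2.connectedComponentsWithStats(mm)
    i=1+np.argmax(st[1:,4]);cs,_=cv2.findContours((l==i).astype(np.uint8),cv2.RETR_EXTERNAL,cv2.CHAIN_APPROX_NONE)
    return st[i],cv2.minEnclosingCircle(cs[0]),cv2.fitEllipse(cs[0])
# roll
m=((hsv[...,0]>15)&(hsv[...,0]<35)&(hsv[...,1]>40)&(hsv[...,2]>150)).astype(np.uint8)
r=mid(T,m,(380,265,440,320));print('roll',r); print(plane(T,[r[2][0]],.165))
blk=(hsv[...,2]<70).astype(np.uint8); r=mid(T,blk,(395,280,425,308)); print('knob',r);print(plane(T,[r[2][0]],.191))
hs=cv2.cvtColor(S['im'],cv2.COLOR_RGB2HSV)
r2=mid(S,(hs[...,2]<75).astype(np.uint8),(315,280,350,310)); print('knobS',r2);print(plane(S,[r2[2][0]],.181))
o1,d1=ray(T,[r[2][0]]);o2,d2=ray(S,[r2[2][0]])
a,b=np.linalg.lstsq(np.c_[d1[0],-d2[0]],o2-o1,rcond=None)[0];print('tri',o1+a*d1[0],o2+b*d2[0])
cv2.imwrite('pics/zt.png',cv2.resize(cv2.cvtColor(im[195:335,330:490],cv2.COLOR_RGB2BGR),None,fx=4,fy=4,interpolation=2))
cv2.imwrite('pics/zs.png',cv2.resize(cv2.cvtColor(S['im'][240:380,280:440],cv2.COLOR_RGB2BGR),None,fx=4,fy=4,interpolation=2))
```

```text
[  95  132  103   98 8201] [[94.19999694824219, 220.0], [105.80000305175781, 127.5999984741211], [197.6999969482422, 139.10000610351562], [186.1999969482422, 231.5]] [[0.6371, 0.5638], [0.8793, 0.5503], [0.8464, 0.3063], [0.6095, 0.3253]] c [0.7431 0.4364 0.022 ] sides 0.2425742317215326 0.2462299626887562
[ 556  147   84  123 5743] [[555.5, 264.3999938964844], [562.0999755859375, 145.3000030517578], [645.5999755859375, 149.89999389648438], [639.0, 269.0]] [[0.5279, -0.5412], [0.8069, -0.5711], [0.8021, -0.7809], [0.5182, -0.7432]] c [ 0.6638 -0.6591  0.128 ] sides 0.2806623021791623 0.20977928578218044
[  349   209   119   112 10529] [[348.1000061035156, 306.0], [361.3999938964844, 206.39999389648438], [470.79998779296875, 221.0], [457.5, 320.6000061035156]] [[0.4318, -0.0708], [0.6556, -0.0998], [0.6249, -0.3478], [0.4013, -0.3136]] c [ 0.5284 -0.208   0.128 ] sides 0.22575639348308715 0.24985564629700097
[ 216  217   68   69 4277] [[215.0, 219.6999969482422], [280.8999938964844, 216.6999969482422], [283.8999938964844, 282.1000061035156], [218.0, 285.1000061035156]] [[0.6396, 0.254
[... 897 characters left out ...]
40625, 292.1544189453125), (25.671733856201172, 28.45180320739746), 4.8978471755981445))
[[ 0.46259819 -0.19956573  0.165     ]]
knob (array([403, 286,  14,  14, 155], dtype=int32), ((409.4639587402344, 292.4189147949219), 7.0273213386535645), ((409.40313720703125, 292.50054931640625), (12.961267471313477, 13.497071266174316), 113.08850860595703))
[[ 0.46122738 -0.19651011  0.191     ]]
knobS (array([327, 290,  10,  12, 105], dtype=int32), ((332.0, 295.5), 6.265082359313965), ((331.6618957519531, 295.6275634765625), (9.64171314239502, 11.95428466796875), 1.958675742149353))
[[ 0.46207091 -0.20142146  0.181     ]]
tri [ 0.46156561 -0.19874612  0.17719367] [ 0.46328894 -0.19953064  0.17736295]
```

View pics/zt.png

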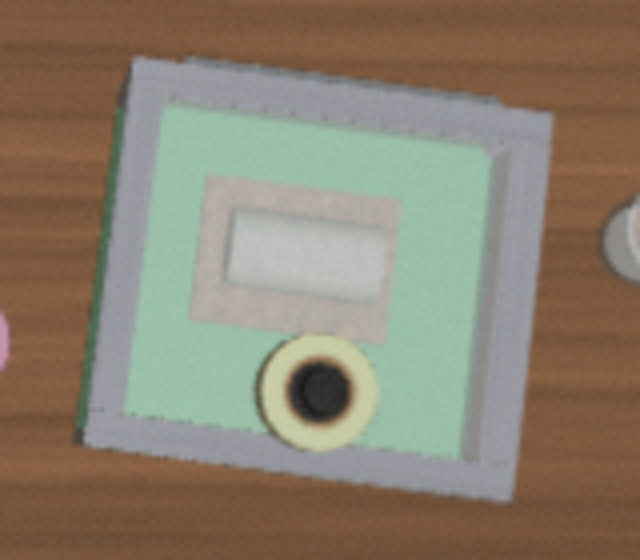

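View pics/zs.png

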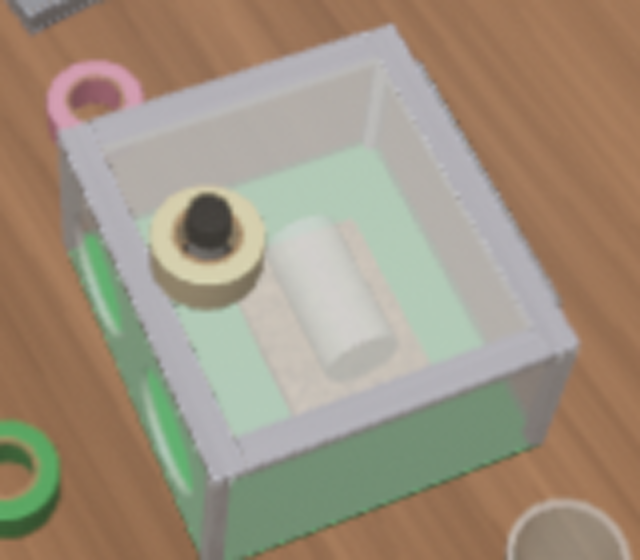

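Run:
```python
from h import *
from scipy.spatial.transform import Rotation as R
T=np.load('pics/top0.npz'); S=np.load('pics/side0.npz')
b=np.array([[85,444],[512,500],[552,115],[133,58]])/4+[330,195]-.4
P=plane(T,b,.128);print(np.round(P,4))
b=np.array([[205,482],[578,348],[392,27],[60,132]])/4+[280,240]-.4
P2=plane(S,b,.128);print(np.round(P2,4))
for P_ in(P,):
    print([np.linalg.norm(P_[i]-P_[(i+1)%4]) for i in range(4)])
    f=P_[0]-P_[1]; f2=P_[3]-P_[2]; x=P_[3]-P_[0]; x2=P_[2]-P_[1]
    for v,o in((f,-np.pi/2),(f2,-np.pi/2),(x,0),(x2,0)): print(np.degrees(np.arctan2(v[1],v[0])+o))
E0=ctrl.observe();M=R.from_quat(E0['eef_rot']).as_matrix();print(M.round(3), 'jaw yaw',np.degrees(np.arctan2(M[1,2],M[0,2])))
# tray corners detail
for C,n,bx in((T,'top',(205,205,300,300)),):
    cv2.imwrite('pics/ztr.png',cv2.resize(cv2.cvtColor(C['im'][205:300,205:300],cv2.COLOR_RGB2BGR),None,fx=6,fy=6))
print(proj(S,[[.563,.167,.003],[.563+.08,.167,.022]]))
```

```text
[[ 0.4327 -0.0768  0.128 ]
 [ 0.4035 -0.3138  0.128 ]
 [ 0.6194 -0.3403  0.128 ]
 [ 0.6495 -0.1031  0.128 ]]
[[ 0.3993 -0.3114  0.128 ]
 [ 0.6197 -0.3419  0.128 ]
 [ 0.65   -0.1046  0.128 ]
 [ 0.4344 -0.0769  0.128 ]]
[np.float64(0.23882188724694822), np.float64(0.21746111685246589), np.float64(0.23913840787534274), np.float64(0.21830201656999998)]
-7.029283068214816
-7.230650355489982
-6.9071161894162305
-6.98965032523154
[[-0.     0.908 -0.419]
 [-0.001 -0.419 -0.908]
 [-1.     0.     0.001]] jaw yaw -114.80260755991242
[[296.76847807 218.11462261]
 [321.03169631 203.9960958 ]]
```

View pics/ztr.png

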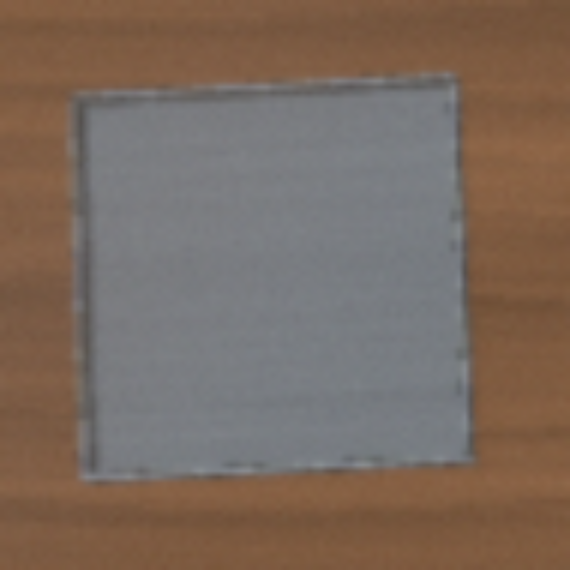

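>>> {"name": "drive_tool", "arguments": {"commands": [[[0, 3, -6, 2, 0.05], [0, 6, -12, 4, 0.1], [0, 9, -18, 5, 0.15], [0, 12, -24, 5, 0.2], [0, 15, -30, 5, 0.25], [0, 18, -36, 5, 0.311], [0, 19.7, -41.3, 5, 0.311], [0, 19.7, -47, 5, 0.311], [0, 19.7, -53, 5, 0.311], [0, 19.7, -59, 5, 0.311], [0, 19.7, -65, 5, 0.311], [0, 19.7, -65, 5, 0.311]]], "newtons": 40}}

```text
clock: 1.6
tcp_pos: [0.4793, -0.0403, 0.2812]
eef_rot: [-0.53, -0.468, 0.531, -0.468]
ft_force: [0.2, -0.0, -0.1]
finger_gap: 0.0854
```

>>> {"name": "drive_tool", "arguments": {"commands": [[[0, -0.6, -5.5, 0, 0], [0, -1.2, -11, 0, 0], [0, -1.8, -16, 0, 0], [0, -1.8, -16, 0, 0], [0, -1.8, -16, 0, 0]]]}}

```text
clock: 2.22
tcp_pos: [0.4621, -0.1969, 0.281]
eef_rot: [-0.53, -0.469, 0.53, -0.468]
ft_force: [0.4, -0.3, -0.4]
finger_gap: 0.0856
```

Run:
```python
from h import *
from scipy.spatial.transform import Rotation as R
s=ctrl.observe();M=R.from_quat(s['eef_rot']).as_matrix();print(s['tcp_pos'],np.degrees(np.arctan2(M[1,2],M[0,2])),s['joint_pos'].round(2),s['qvel'].round(3))
for n in('top','side'): grab(n,n+'1.png')
```

```text
[ 0.46210573 -0.19692241  0.2809778 ] -97.0159915596957 [-0.01  0.04 -0.28 -0.   -1.25  1.46] [ 0.024 -0.006  0.001  0.001  0.    -0.   ]
```

View pics/side1.png

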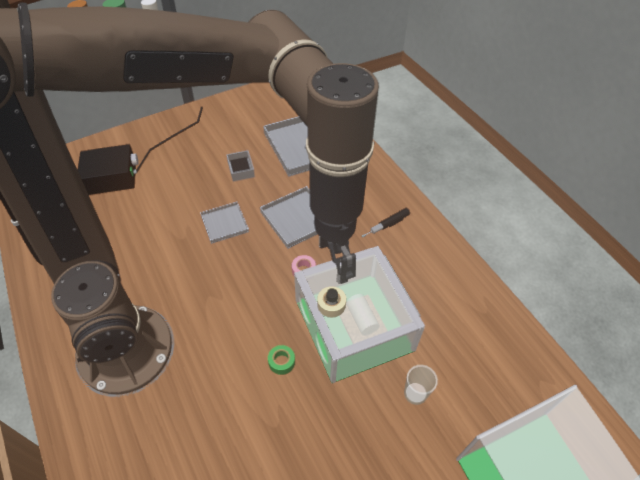

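View pics/top1.png

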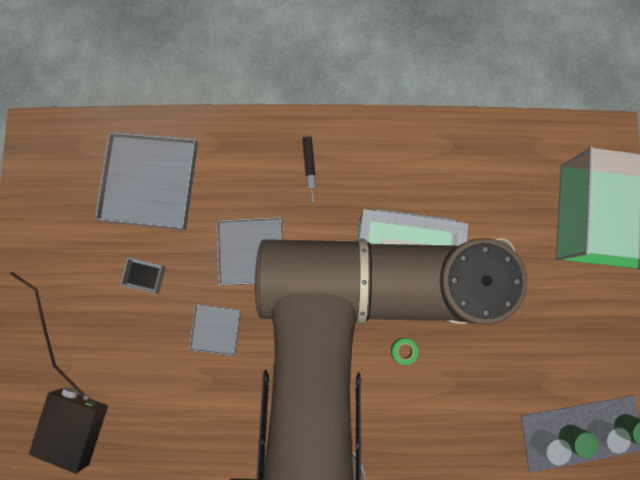

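>>> {"name": "drive_tool", "arguments": {"commands": [[[0, 0, 0, 0, 0], [0, 0, 0, -4, 0], [0, 0, 0, -7, 0], [0, 0, 0, -7, 0], [0, 0, 0, -7, 0]]]}}

```text
clock: 2.95
tcp_pos: [0.463, -0.1971, 0.2126]
eef_rot: [0.529, 0.468, -0.529, 0.469]
ft_force: [-0.4, 0.2, 0.9]
finger_gap: 0.0851
```

Run:
```python
from h import *
s=ctrl.observe();print(s['tcp_pos'],s['qvel'].round(3))
c=grab('side','side2.png')
cv2.imwrite('pics/zs2.png',cv2.resize(cv2.cvtColor(c['color'][200:340,270:430],cv2.COLOR_RGB2BGR),None,fx=4,fy=4,interpolation=2))
```

```text
[ 0.46301116 -0.19709789  0.21263761] [-0.006 -0.009  0.009 -0.001  0.005 -0.   ]
```

View pics/zs2.png

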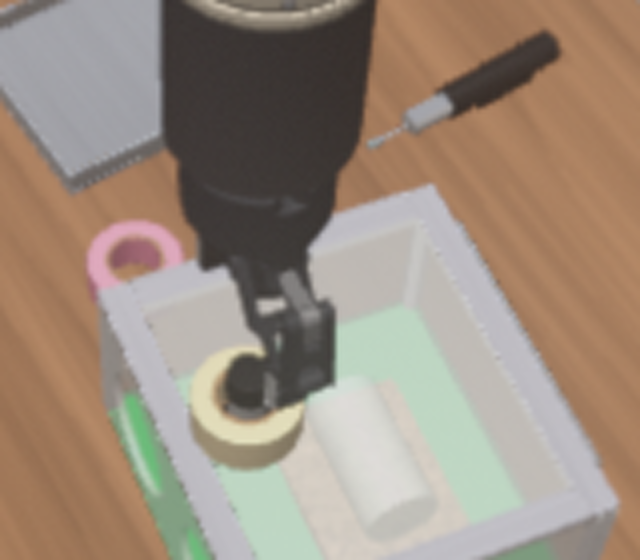

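>>> {"name": "drive_tool", "arguments": {"commands": [[[0, -0.1, -0.3, 0, 0], [0, -0.1, -0.3, -3, 0], [0, -0.1, -0.3, -6, 0], [0, -0.1, -0.3, -7.6, 0], [0, -0.1, -0.3, -7.6, 0], [0, -0.1, -0.3, -7.6, 0]]]}}

```text
clock: 3.75
tcp_pos: [0.4619, -0.2005, 0.1365]
eef_rot: [0.53, 0.468, -0.529, 0.469]
ft_force: [-0.4, -0.1, -0.1]
finger_gap: 0.0857
```

Run:
```python
from h import *
s=ctrl.observe();print(s['tcp_pos'],s['qvel'].round(3),s['ft_force'])
c=grab('side','side3.png')
cv2.imwrite('pics/zs3.png',cv2.resize(cv2.cvtColor(c['color'][200:340,270:430],cv2.COLOR_RGB2BGR),None,fx=4,fy=4,interpolation=2))
```

```text
[ 0.46187516 -0.20050788  0.13645108] [ 0.001 -0.008  0.003 -0.002  0.003 -0.001] [-0.40462263 -0.11604208 -0.06021484]
```

View pics/zs3.png

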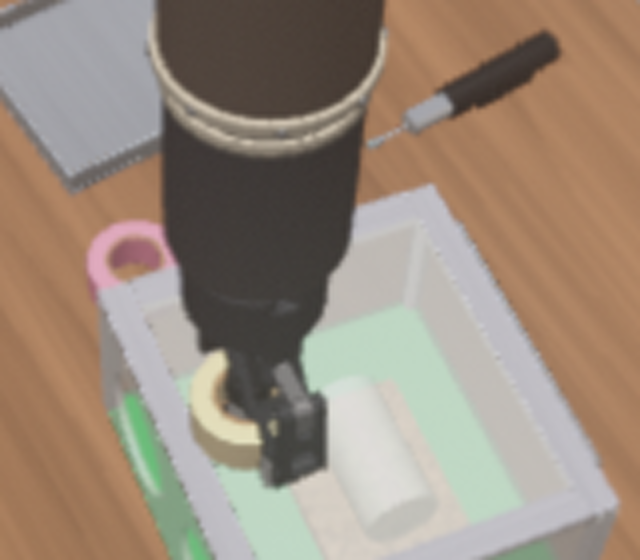

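>>> {"name": "drive_tool", "arguments": {"commands": [[[0.3, 0, 0, 0, 0], [0.45, 0, 0, 0, 0], [0.6, 0, 0, 0, 0], [0.6, 0, 0, 0, 0], [0.6, 0, 0, 0, 0], [0.6, 0, 0, 0, 0]]], "newtons": 35}}

```text
clock: 4.55
tcp_pos: [0.4616, -0.2003, 0.1363]
eef_rot: [0.53, 0.468, -0.529, 0.469]
ft_force: [-0.8, -0.4, 5.6]
finger_gap: 0.0622
```

>>> {"name": "drive_tool", "arguments": {"commands": [[[0.6, 0, 0, 0.5, 0], [0.6, 0, 0, 1, 0], [0.6, 0, 0, 1.5, 0], [0.6, 0, 0, 1.5, 0]]]}}

```text
clock: 5.05
tcp_pos: [0.4614, -0.2003, 0.1508]
eef_rot: [0.53, 0.468, -0.529, 0.469]
ft_force: [0.4, 0.5, -1.0]
finger_gap: 0.0619
```

Run:
```python
from h import *
s=ctrl.observe();print(s['tcp_pos'],s['qvel'].round(3),s['ft_force'],s['finger_gap'])
c=grab('side','side4.png')
cv2.imwrite('pics/zs4.png',cv2.resize(cv2.cvtColor(c['color'][200:340,270:430],cv2.COLOR_RGB2BGR),None,fx=4,fy=4,interpolation=2))
```

```text
[ 0.46140513 -0.20029501  0.15080546] [ 0.002  0.007 -0.009 -0.003  0.009 -0.   ] [ 0.35401144  0.48745522 -1.04999059] 0.06187715114008811
```

View pics/zs4.png

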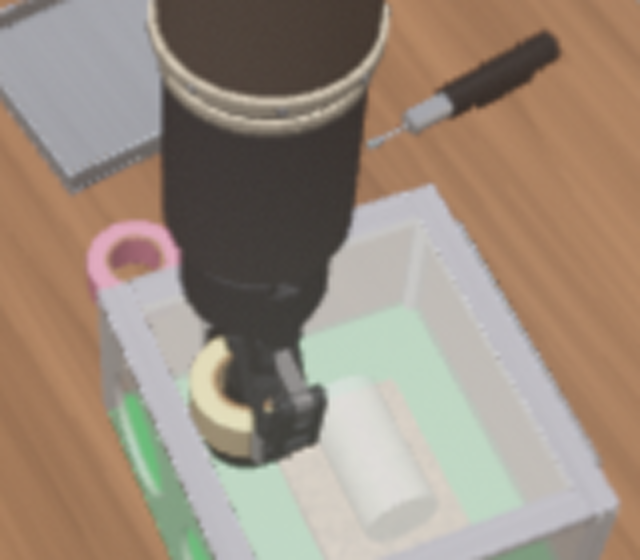

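>>> {"name": "drive_tool", "arguments": {"commands": [[[0.6, 0, 0, 1, 0], [0.6, 0, 0, 2, 0], [0.6, 0, 0, 3.5, 0], [0.6, 0, 0, 5, 0], [0.6, 0, 0, 7, 0], [0.6, 0, 0, 9, 0], [0.6, 0, 0, 9, 0], [0.6, 0, 0, 9, 0]]]}}

```text
clock: 6.1
tcp_pos: [0.4608, -0.2001, 0.24]
eef_rot: [0.53, 0.469, -0.53, 0.468]
ft_force: [-0.0, 1.0, -0.8]
finger_gap: 0.0618
```

Run:
```python
from h import *
s=ctrl.observe();print(s['tcp_pos'],s['qvel'].round(3),s['ft_force'],s['finger_gap'])
c=grab('side','side5.png')
cv2.imwrite('pics/zs5.png',cv2.resize(cv2.cvtColor(c['color'][170:310,260:420],cv2.COLOR_RGB2BGR),None,fx=4,fy=4,interpolation=2))
```

```text
[ 0.46076949 -0.20011425  0.24000515] [ 0.001  0.011 -0.01   0.002  0.001  0.001] [-0.0382395   0.9743293  -0.78530796] 0.061770990799904384
```

View pics/zs5.png

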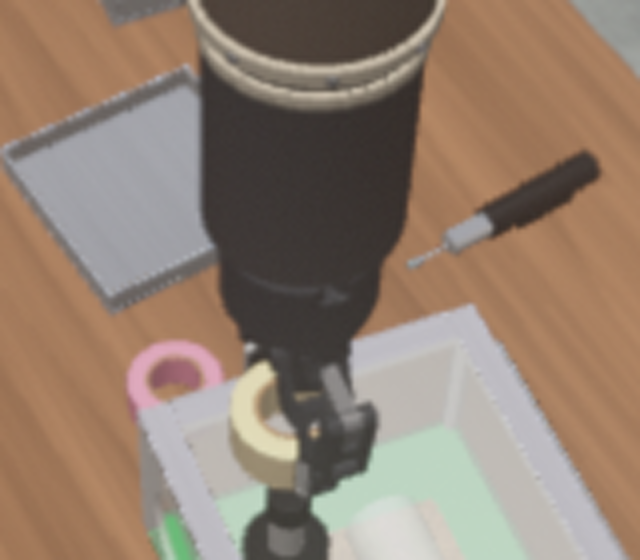

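Run:
```python
from h import *
C=np.load('pics/side5.npz'); im=cv2.cvtColor(C['im'],cv2.COLOR_RGB2BGR)
z=cv2.resize(im[170:310,260:420],None,fx=4,fy=4,interpolation=2)
t=np.linspace(0,2*np.pi,60)
for r,h,col in((.032,.242,(255,0,0)),(.032,.272,(0,0,255)),(.017,.272,(0,255,0))):
    p=proj(C,np.c_[.4618+r*np.cos(t),-.2+r*np.sin(t),0*t+h]); q=((p-[260,170]+.5)*4).astype(np.int32)
    cv2.polylines(z,[q.reshape(-1,1,2)],True,col,1)
cv2.imwrite('pics/zs5b.png',z[200:520,100:500].repeat(2,0).repeat(2,1)[:600])
```

```text
(no output)
```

View pics/zs5b.png

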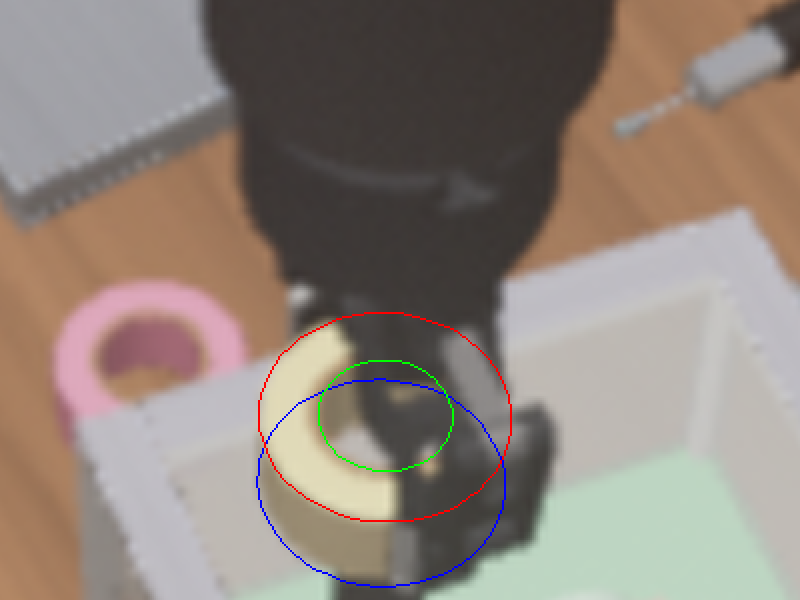

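>>> {"name": "drive_tool", "arguments": {"commands": [[[0.6, 1, 3, 0, 0], [0.6, 2.5, 8, 0, 0], [0.6, 4, 13, 0, 0], [0.6, 5.5, 18, 0, 0], [0.6, 7, 23, 0, 0], [0.6, 8.5, 28, 0, 0], [0.6, 9.5, 33, 0, 0], [0.6, 10.2, 36, 0, 0], [0.6, 10.2, 36.7, 0, 0], [0.6, 10.2, 36.7, 0, 0], [0.6, 10.2, 36.7, -3, 0], [0.6, 10.2, 36.7, -6, 0]]]}}

```text
clock: 7.65
tcp_pos: [0.5629, 0.1655, 0.1799]
eef_rot: [0.53, 0.468, -0.529, 0.468]
ft_force: [0.5, 0.7, -1.4]
finger_gap: 0.0618
```

>>> {"name": "drive_tool", "arguments": {"commands": [[[0.6, 0, 0, -3, 0], [0.6, 0, 0, -6, 0], [0.6, 0, 0, -9, 0], [0.6, 0, 0, -12, 0], [0.6, 0, 0, -12, 0], [0.6, 0, 0, -12, 0]]]}}

```text
clock: 8.4
tcp_pos: [0.5638, 0.1664, 0.0615]
eef_rot: [0.53, 0.468, -0.529, 0.469]
ft_force: [0.5, -0.4, -1.4]
finger_gap: 0.062
```

Run:
```python
from h import *
s=ctrl.observe();print(s['tcp_pos'],s['qvel'].round(3),s['ft_force'],s['finger_gap'],s['joint_pos'].round(2))
c=grab('side','side6.png'); C=np.load('pics/side6.npz')
z0=s['tcp_pos'][2]+.002;x,y=s['tcp_pos'][:2]
x0,y0=220,130
z=cv2.resize(cv2.cvtColor(c['color'][y0:y0+140,x0:x0+160],cv2.COLOR_RGB2BGR),None,fx=5,fy=4.28) if 0 else cv2.resize(cv2.cvtColor(c['color'][y0:y0+120,x0:x0+160],cv2.COLOR_RGB2BGR),None,fx=5,fy=5)
t=np.linspace(0,2*np.pi,60)
for r,h,col in((.032,z0,(255,0,0)),(.032,z0+.03,(0,0,255))):
    p=proj(C,np.c_[x+r*np.cos(t),y+r*np.sin(t),0*t+h]); q=((p-[x0,y0]+.5)*5).astype(np.int32)
    cv2.polylines(z,[q.reshape(-1,1,2)],True,col,1)
cv2.imwrite('pics/zs6.png',z)
```

```text
[0.56376436 0.16638042 0.06147206] [ 0.004 -0.013  0.011 -0.001  0.003 -0.002] [ 0.51419287 -0.42191107 -1.36735986] 0.0620425080260342 [ 0.62  0.38 -0.39  0.   -0.8   0.83]
```

View pics/zs6.png

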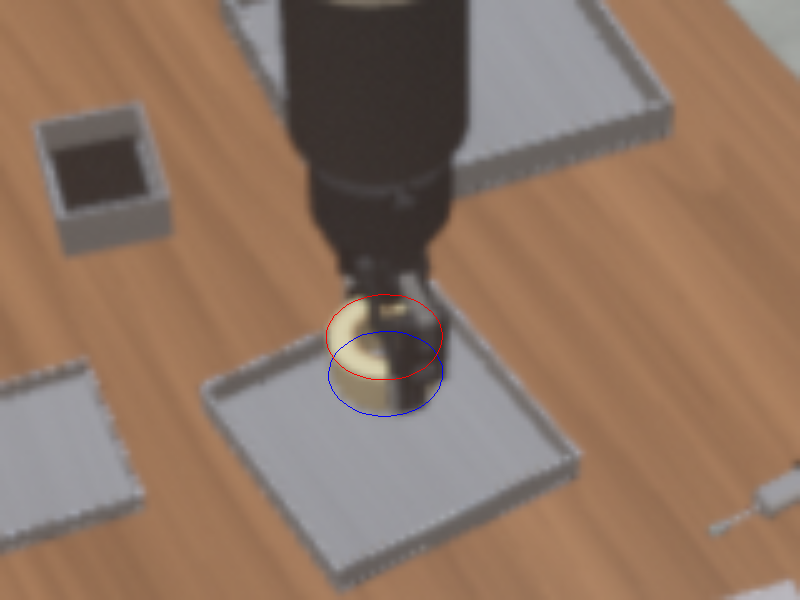

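>>> {"name": "drive_tool", "arguments": {"commands": [[[0.6, 0, 0, -2, 0], [0.6, 0, 0, -4, 0], [0.6, 0, 0, -5, 0], [0.6, 0, 0, -5.5, 0], [0.6, 0, 0, -5.8, 0], [0.6, 0, 0, -5.8, 0], [0.6, 0, 0, -5.8, 0]]]}}

```text
clock: 9.32
tcp_pos: [0.5634, 0.1669, 0.0027]
eef_rot: [0.53, 0.469, -0.529, 0.469]
ft_force: [-0.3, 0.4, -0.1]
finger_gap: 0.062
```

>>> {"name": "drive_tool", "arguments": {"commands": [[[0.6, 0, 0, -0.1, 0], [0.6, 0, 0, -0.1, 0]]]}}

```text
clock: 9.57
tcp_pos: [0.5633, 0.1668, 0.0014]
eef_rot: [0.53, 0.469, -0.529, 0.469]
ft_force: [-0.2, 0.3, -0.6]
finger_gap: 0.0619
```

>>> {"name": "drive_tool", "arguments": {"commands": [[[0.6, 0, 0, -0.1, 0], [0.6, 0, 0, -0.1, 0]]]}}

```text
clock: 9.82
tcp_pos: [0.5633, 0.1668, 0.0014]
eef_rot: [0.53, 0.469, -0.529, 0.469]
ft_force: [-2.9, -0.1, 9.4]
finger_gap: 0.0618
```

>>> {"name": "drive_tool", "arguments": {"commands": [[[0.6, 0, 0, 0.1, 0], [0.2, 0, 0, 0.1, 0], [0.1, 0, 0, 0.1, 0], [0, 0, 0, 0.1, 0], [0, 0, 0, 0.1, 0], [0, 0, 0, 0.1, 0], [0, 0, 0, 0.1, 0], [0, 0, 0, 3, 0], [0, 0, 0, 7, 0], [0, 0, 0, 12, 0], [0, 0, 0, 18, 0], [0, 0, 0, 24, 0]]]}}

```text
clock: 11.32
tcp_pos: [0.5627, 0.1665, 0.2423]
eef_rot: [0.53, 0.469, -0.529, 0.469]
ft_force: [1.5, 0.8, -0.2]
finger_gap: 0.0853
```

>>> {"name": "drive_tool", "arguments": {"commands": [[[0, 0, 0, 3, 0], [0, -4, -5, 4, 0], [0, -7, -10, 4, 0], [0, -9, -16, 4, 0], [0, -9, -16, 4, 0], [0, -9, -16, 4, 0]]]}}

```text
clock: 12.08
tcp_pos: [0.4732, 0.0066, 0.2806]
eef_rot: [0.53, 0.468, -0.529, 0.468]
ft_force: [0.2, 0.5, 0.3]
finger_gap: 0.0851
```

Run:
```python
from h import *
s=ctrl.observe();print(s['tcp_pos'],s['qvel'].round(3),s['ft_force'],s['finger_gap'],s['joint_pos'].round(2))
c=grab('side','side7.png');c=grab('top','top7.png')
```

```text
[0.4732114  0.00658886 0.28062962] [ 0.021  0.02   0.01  -0.001  0.    -0.001] [0.23215927 0.45836903 0.31930031] 0.08510552700739925 [ 0.43 -0.01 -0.33 -0.   -1.25  1.02]
```

View pics/side7.png

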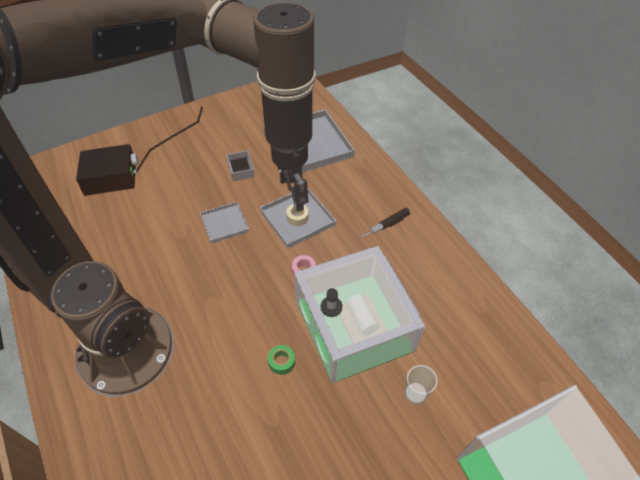

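View pics/top7.png

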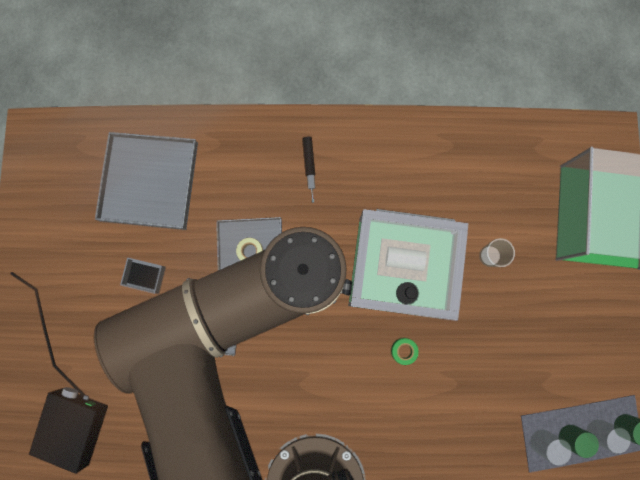

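The roll lies flat at the tray's centre (top 250,250) and the gripper is clear of it. The lid is shut and the knob bare (top about 407,293). I'll re-measure the knob and work out the arc.

Run:
```python
from h import *
T=np.load('pics/top7.npz'); S=np.load('pics/side7.npz')
for C,b in((T,(390,275,425,312)),(S,(315,282,350,320))):
    x0,y0,x1,y1=b; g=C['im'][y0:y1,x0:x1]
    cv2.imwrite('pics/k%d.png'%x0,cv2.resize(cv2.cvtColor(g,cv2.COLOR_RGB2BGR),None,fx=12,fy=12,interpolation=0))
for C in(T,S): print(proj(C,[[.4618,-.2,.191],[.4618,-.2,.128],[.4618,-.2,.138]]))
h=np.array([.6352,-.2219]);u=np.array([.9925,-.1219])
for d in range(0,60,5):
    t=np.radians(d); xx=-.175*np.cos(t)+.061*np.sin(t); z=.12+.175*np.sin(t)+.061*np.cos(t)
    p=h+xx*u; 
    if d==0:p0=p;z0=z
    print(d,p.round(4),round(z,4),'delta cm',(100*(p-p0)).round(2),round(100*(z-z0),2))
```

```text
[[411.05681501 292.23964518]
 [406.39145081 292.9162606 ]
 [407.09845943 292.81379278]]
[[331.37794949 292.73476894]
 [330.46871673 307.59164774]
 [330.60770378 305.32385749]]
0 [ 0.4615 -0.2006] 0.181 delta cm [0. 0.] 0.0
5 [ 0.4675 -0.2013] 0.196 delta cm [ 0.59 -0.07] 1.5
10 [ 0.4747 -0.2022] 0.2105 delta cm [ 1.32 -0.16] 2.95
15 [ 0.4831 -0.2032] 0.2242 delta cm [ 2.16 -0.27] 4.32
20 [ 0.4927 -0.2044] 0.2372 delta cm [ 3.12 -0.38] 5.62
25 [ 0.5034 -0.2057] 0.2492 delta cm [ 4.19 -0.51] 6.82
30 [ 0.5151 -0.2071] 0.2603 delta cm [ 5.35 -0.66] 7.93
35 [ 0.5276 -0.2087] 0.2703 delta cm [ 6.61 -0.81] 8.93
40 [ 0.5411 -0.2103] 0.2792 delta cm [ 7.96 -0.98] 9.82
45 [ 0.5552 -0.2121] 0.2869 delta cm [ 9.37 -1.15] 10.59
50 [ 0.5699 -0.2139] 0.2933 delta cm [10.84 -1.33] 11.23
55 [ 0.5852 -0.2158] 0.2983 delta cm [12.37 -1.52] 11.73
```

View pics/k390.png

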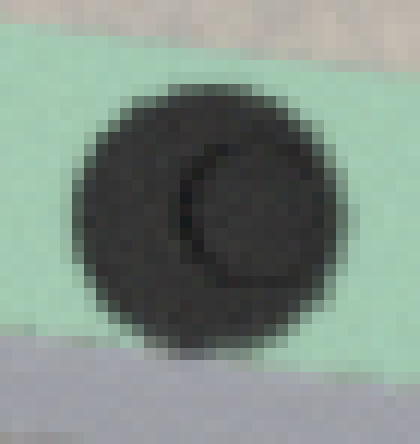

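View pics/k315.png

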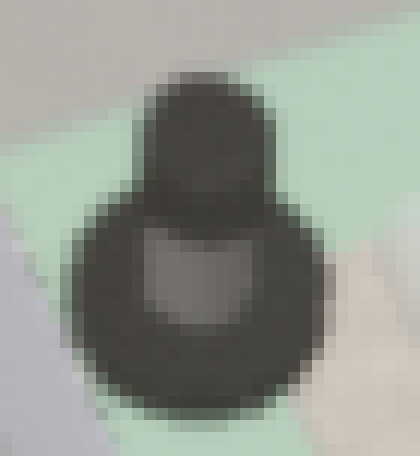

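>>> {"name": "drive_tool", "arguments": {"commands": [[[0, -0.3, -5, 0, 0], [0, -0.6, -10, 0, 0], [0, -0.9, -15, 0, 0], [0, -1.1, -20, 0, 0], [0, -1.1, -20.7, 0, 0], [0, -1.1, -20.7, 0, 0], [0, -1.1, -20.7, 0, 0], [0, -1.1, -20.7, -3, 0], [0, -1.1, -20.7, -6, 0], [0, -1.1, -20.7, -6, 0], [0, -1.1, -20.7, -6, 0]]]}}

```text
clock: 13.55
tcp_pos: [0.463, -0.1998, 0.2216]
eef_rot: [0.529, 0.469, -0.529, 0.47]
ft_force: [-0.8, -0.1, 0.2]
finger_gap: 0.0853
```

>>> {"name": "drive_tool", "arguments": {"commands": [[[0, -0.1, -0.05, -2, 0], [0, -0.1, -0.05, -4, 0], [0, -0.1, -0.05, -6, 0], [0, -0.1, -0.05, -6, 0], [0, -0.1, -0.05, -6, 0], [0, -0.1, -0.05, -6, 0]]]}}

```text
clock: 14.3
tcp_pos: [0.4619, -0.2008, 0.1616]
eef_rot: [0.53, 0.468, -0.529, 0.469]
ft_force: [0.3, 0.1, 0.3]
finger_gap: 0.0852
```

>>> {"name": "drive_tool", "arguments": {"commands": [[[0.3, 0, 0, 0, 0], [0.5, 0, 0, 0, 0], [0.7, 0, 0, 0, 0], [0.9, 0, 0, 0, 0], [0.9, 0, 0, 0, 0], [0.9, 0, 0, 0, 0], [0.9, 0, 0, 0, 0], [0.9, 0, 0, 0, 0]]], "newtons": 50}}

```text
clock: 15.3
tcp_pos: [0.4611, -0.2005, 0.1605]
eef_rot: [0.53, 0.469, -0.529, 0.469]
ft_force: [-1.8, 5.8, 6.2]
finger_gap: 0.025
```

Run:
```python
from h import *
s=ctrl.observe();print(s['tcp_pos'],s['qvel'].round(3),s['ft_force'],s['torque'],s['finger_gap'],s['joint_pos'].round(2))
c=grab('side','side8.png')
cv2.imwrite('pics/zs8.png',cv2.resize(cv2.cvtColor(c['color'][220:360,270:430],cv2.COLOR_RGB2BGR),None,fx=4,fy=4,interpolation=2))
```

```text
[ 0.46112504 -0.20050442  0.1605204 ] [ 0.001 -0.    -0.    -0.001  0.001  0.   ] [-1.81886304  5.7888017   6.18218608] [ 1.80604233  0.62096902 -0.00260318] 0.025001896755454344 [-0.02  0.14 -0.46 -0.   -0.97  1.47]
```

View pics/zs8.png

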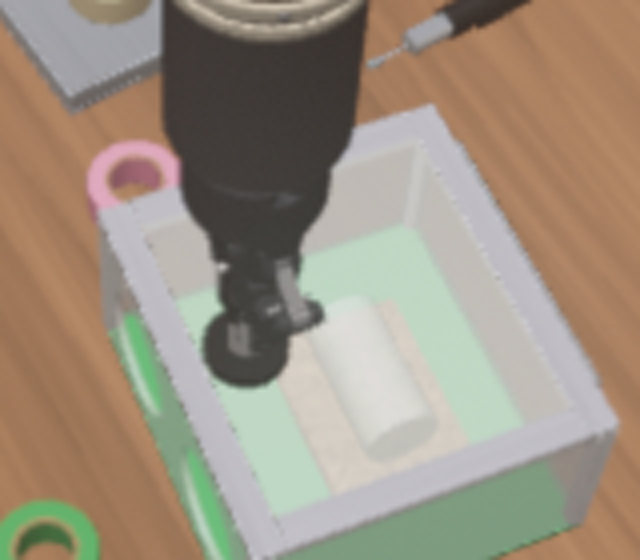

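>>> {"name": "drive_tool", "arguments": {"commands": [[[0.9, 0.28, -0.03, 0.76, 0], [0.9, 0.59, -0.07, 1.5, 0], [0.9, 0.94, -0.12, 2.23, 0], [0.9, 1.32, -0.16, 2.95, 0], [0.9, 1.73, -0.21, 3.65, 0], [0.9, 2.16, -0.27, 4.32, 0], [0.9, 2.63, -0.32, 4.98, 0], [0.9, 3.12, -0.38, 5.62, 0], [0.9, 3.64, -0.45, 6.23, 0], [0.9, 4.19, -0.51, 6.82, 0], [0.9, 4.19, -0.51, 6.82, 0]]]}}

```text
clock: 16.73
tcp_pos: [0.5035, -0.2058, 0.229]
eef_rot: [0.53, 0.469, -0.529, 0.469]
ft_force: [-0.7, 4.8, -3.8]
finger_gap: 0.0243
```

Run:
```python
from h import *
s=ctrl.observe();print(s['tcp_pos'],s['qvel'].round(3),s['ft_force'],s['torque'],s['finger_gap'],s['joint_pos'].round(2))
c=grab('side','side9.png')
cv2.imwrite('pics/zs9.png',cv2.resize(cv2.cvtColor(c['color'][200:360,270:430],cv2.COLOR_RGB2BGR),None,fx=3.7,fy=3.7,interpolation=2))
```

```text
[ 0.5034765  -0.20584567  0.22903609] [ 0.001 -0.001 -0.016 -0.001  0.007  0.002] [-0.67742373  4.77297501 -3.7850737 ] [1.80972673 0.42032985 0.07245079] 0.024280003633485214 [-0.03  0.14 -0.28 -0.   -1.14  1.48]
```

View pics/zs9.png

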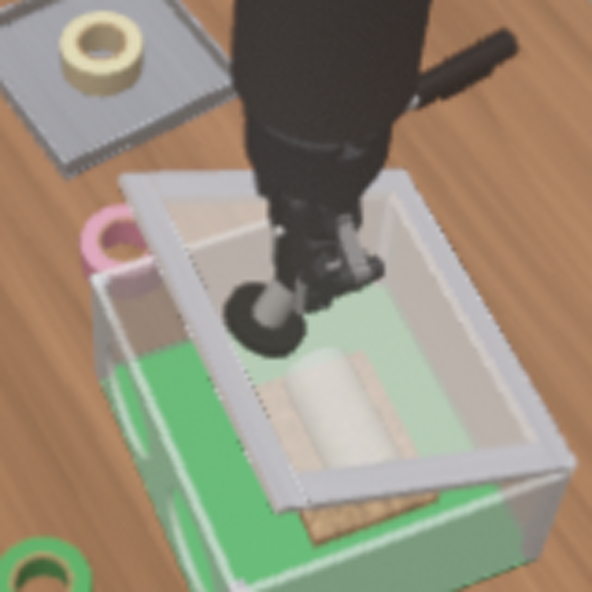

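>>> {"name": "drive_tool", "arguments": {"commands": [[[0.9, 0.57, -0.07, 0.57, 0], [0.9, 1.16, -0.15, 1.11, 0], [0.9, 1.78, -0.22, 1.62, 0], [0.9, 2.42, -0.3, 2.11, 0], [0.9, 3.09, -0.38, 2.57, 0], [0.9, 3.77, -0.47, 3.0, 0], [0.9, 4.46, -0.55, 3.4, 0], [0.9, 5.18, -0.64, 3.77, 0], [0.9, 5.9, -0.73, 4.1, 0], [0.9, 6.65, -0.82, 4.41, 0], [0.9, 6.65, -0.82, 4.41, 0], [0.9, 6.65, -0.82, 4.41, 0]]]}}

```text
clock: 18.27
tcp_pos: [0.5699, -0.2141, 0.2728]
eef_rot: [-0.529, -0.469, 0.53, -0.469]
ft_force: [-0.7, 4.8, -4.1]
finger_gap: 0.0245
```

Run:
```python
from h import *
s=ctrl.observe();print(s['tcp_pos'],s['qvel'].round(3),s['ft_force'],s['torque'],s['finger_gap'],s['joint_pos'].round(2))
c=grab('side','side10.png');grab('top','top10.png')
cv2.imwrite('pics/zs10.png',cv2.resize(cv2.cvtColor(c['color'][180:340,270:430],cv2.COLOR_RGB2BGR),None,fx=3.7,fy=3.7,interpolation=2))
```

```text
[ 0.56987969 -0.21414823  0.27282403] [-0.001 -0.002 -0.006 -0.001  0.002  0.   ] [-0.72650894  4.80795544 -4.05058162] [ 1.67046461  0.61971201 -0.036907  ] 0.024502329291983857 [-0.04  0.23 -0.08  0.   -1.27  1.49]
```

View pics/zs10.png

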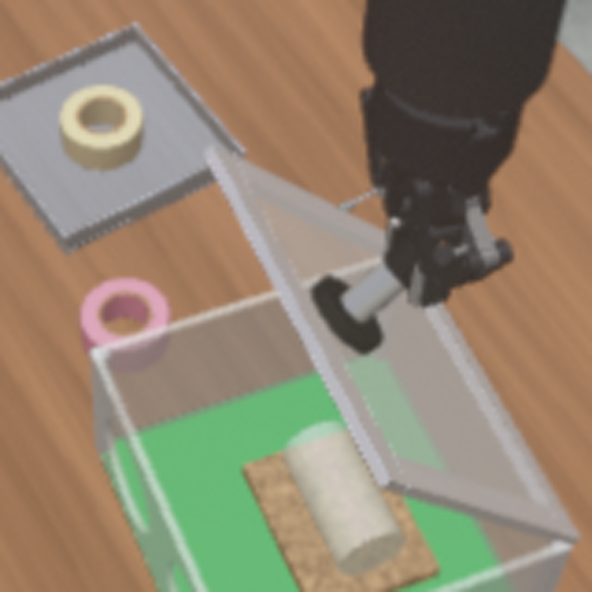

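View pics/top10.png

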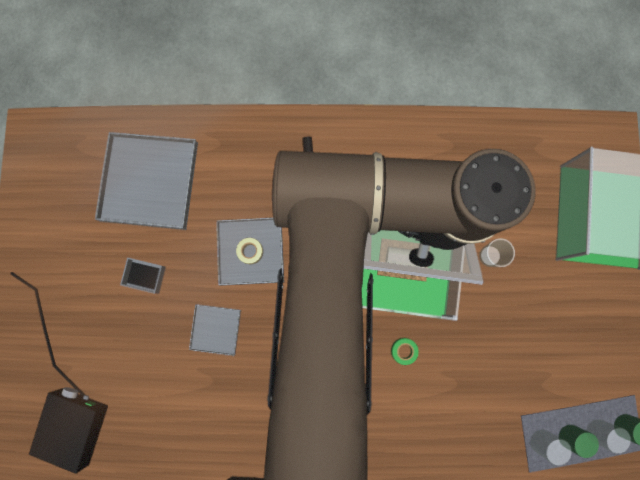

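Run:
```python
from h import *
C=np.load('pics/side10.npz')
u=np.array([.9925,-.1219,0]);v=np.array([.1219,.9925,0]);h=np.array([.6352,-.2219,.12])
for uv,s in(([209,150],.12),([384,486],-.12)):
    o,d=ray(C,[np.array(uv)/3.7+[270,180]-.4]);d=d[0]
    k=(s-(o-h)@v)/(d@v);p=o+k*d-h
    print('x',p@u,'z',p[2],'r',np.hypot(p@u,p[2]),'ang',np.degrees(np.arctan2(p[2],-(p@u))))
for dg in(44,47,50,53):
    t=np.radians(dg)
    for s in(.12,-.12):
        for hh in(0,.008):
            P=h+u*(-.22*np.cos(t)+hh*np.sin(t))+v*s+np.array([0,0,.22*np.sin(t)+hh*np.cos(t)])
            print(dg,s,hh,((proj(C,P)[0]-[270,180]+.4)*3.7).round(0),end=' ')
    print()
```

```text
x -0.1404091203239618 z 0.166222134657671 r 0.2175879572042113 ang 49.81196173459502
x -0.14280243617606506 z 0.16715277260026917 r 0.21984673107821373 ang 49.49197757706224
44 0.12 0 [180. 173.] 44 0.12 0.008 [189. 164.] 44 -0.12 0 [354. 510.] 44 -0.12 0.008 [365. 501.] 
47 0.12 0 [194. 160.] 47 0.12 0.008 [203. 152.] 47 -0.12 0 [370. 497.] 47 -0.12 0.008 [381. 488.] 
50 0.12 0 [208. 148.] 50 0.12 0.008 [218. 139.] 50 -0.12 0 [387. 484.] 50 -0.12 0.008 [399. 475.] 
53 0.12 0 [222. 136.] 53 0.12 0.008 [233. 127.] 53 -0.12 0 [404. 471.] 53 -0.12 0.008 [417. 462.]
```

>>> {"name": "drive_tool", "arguments": {"commands": [[[0.9, 0.2, -0.02, 0.1, 0], [0.9, 0.2, -0.02, 0.1, 0], [0.9, 0.2, -0.02, 0.1, 0], [0.9, 0.2, -0.02, 0.1, 0], [0.9, 0.2, -0.02, 0.1, 0], [0.9, 0.2, -0.02, 0.1, 0], [0.9, 0.2, -0.02, 0.1, 0], [0.9, 0.2, -0.02, 0.1, 0]]]}}

```text
clock: 19.38
tcp_pos: [0.5714, -0.2143, 0.2735]
eef_rot: [-0.529, -0.469, 0.53, -0.469]
ft_force: [-1.8, 2.7, -6.4]
finger_gap: 0.0243
```

Run:
```python
from h import *
s=ctrl.observe();print(s['tcp_pos'],s['qvel'].round(4),s['ft_force'],s['finger_gap'])
A=np.load('pics/side10.npz')['im'].astype(int);c=grab('side','side11.png')
print('diff lid region',np.abs(c['color'].astype(int)-A)[180:340,270:430].mean())
print(ctrl.hand_in())
```

```text
[ 0.57144985 -0.21431382  0.27347746] [ 0.0018  0.0005  0.0009 -0.001   0.0005 -0.    ] [-1.7757057   2.70500776 -6.35270885] 0.02429394784462487
diff lid region 1.6208854166666666
the job is handed in; nothing more can be done
None
```

The job is handed in at about 19 s of the 64 s allowed, but the interface gives no verdict, so these are only my own checks.

**Roll:** I drew it straight up off the knob with the lid shut. I lowered it into the 160 mm tray until the wrist felt about 9 N of contact, then let go. The last pictures show it lying flat near the tray's centre with nothing touching it.

**Lid:** I pinched the knob's head across the hinge line at 50 N and swung it up along its arc, and the gripper is still holding it.
- **Angle:** The tool position gives about 50 degrees. The lid corners in the side view gave 49.5 to 49.8, or about 47 to 48 if I picked the upper edge of the frame. Either is within the 6 degrees allowed. I then nudged it up by about half a degree and did not measure the corners again.
- **Holding:** At the end the joint speeds were almost zero, the wrist felt about 6 N downward, and the finger opening was steady at 24 mm.

**Readings that disagreed:** The finger opening read 62 mm on the 64 mm roll and 24 to 25 mm on the 26 mm head. The pictures showed both grasps were sound.

**Bystanders:** I kept clear of the tumbler, the bur tin and the hand tool, and saw no movement in the pictures, but I did not measure it. In the last top view the arm hides part of the hand tool.

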